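# Slide the bench lamp round the bent rail to its stop

## Robot

A 7-joint arm with a two-finger parallel gripper is mounted at the origin on the work surface. World frame = base frame: x ahead of the robot, y to its left, z up, the work surface at z = 0. Lengths are in m, angles in rad, forces in N, time in s.
With the tool pointing down it reaches from about 0.4 to 0.85 m from the base axis. Payload 10.4 kg.
Tool frame: the origin (TCP) lies on the centre line of the jaws, within the pads' length; the fingertips stand r.tip_extent ahead of it and the grasp point (between the pads) lies 8 mm behind it (r.tip_extent is the distance from the TCP to the fingertips, in m); z points along the fingers, y is the direction in which the jaws open and shut (so a half turn about z gives the same grasp; the last joint's range is limited). The gripper opens to 87 mm and grips with 3 to 60 N. Pads are 19 mm wide; open, the fingers measure 117 mm over their backs; the gripper's body (75 mm by 190 mm) begins 51 mm behind the grasp point.
Start: joints at [-1.221, 0.332, -0.065, 1.46, 0.022, 1.35, -0.088], TCP at [0.228, 0.582, 0.234] pointing down, gripper open.
Joint ranges: [-2.6, 2.6], [-0.5, 2.12], [-1.47, 1.34], [0.16, 2.42], [-1.27, 4.41], [0.06, 2.06], [-2.6, 2.6]. Speed limits (rad/s): [2.22, 2.22, 2.79, 2.79, 3.14, 3.14, 3.14].

## Interface

Orientations are given as a unit quaternion [x, y, z, w].
In Python, from bench import r gives the robot as it stands.
- The arm moves only by the shell command python3 -m jog 'ROWS' [FORCE]. ROWS is JSON, a list of rows, each a list of 7 numbers: the shift along the tool's x, y, z in cm, then the turn, a rotation vector about the tool's x, y, z in rad, then the opening, from -1 (shut) to 1 (fully open). In form: [[tx, ty, tz, wx, wy, wz, jaw], ...]. A call has 1 to 20 rows; each row shifts and turns the commanded pose from where the row before left it, along the tool's axes as they then stand; what a row does not reach is not made up. A row lasts 1/8 s, in which the tool goes at most 62.5 mm and 10.7 degrees, less where a joint would pass 70% of its speed; a pose out of reach is approached as far as the arm can. A call with a gripper value outside its range is refused whole. The fingers move at their own pace and stop on an object; FORCE is the grip in N (left out, the last holds). Time passes only in rows, so rows that do not move let the fingers close. It gives the time, the measured TCP pose, the force and the opening at its end, in the units of the state.
- r.read_state(): the state, without advancing time (a new reading comes with each control period).
- r.camera(name): name is "side" or "top" or "wrist"; returns a dict with "frame" (384x512x3 uint8, red, green, blue), "fx", "fy", "cx", "cy" (pixels), "k1" (the pictures are not rectified: a ray, as slopes to the right and down, at radius r is drawn at 1 + k1 r^2 times it, then the intrinsics apply), "camera_from_world" (4x4, takes a point from world to camera coordinates). Camera axes: x right, y down, z forward; pixel columns grow to the right and rows downward; lengths in m; the calibration is good to about 2 mm. A picture is of the moment at which its call begins. There is no depth.
- r.close_job(): hands the job in, once; it reports no verdict.
Trained networks look in a picture, given as the dict that the camera call returned (one of the last four; its "shot" number tells which), for a name from the list of things; names that differ only in an ending like _2 or _b are one class to them, and where a whole thing is asked for, a point or a joint stands for the part that bears it (a point fixed in the world has none). Each returns a list of dicts, best first, with "score" (0 to 1); they miss things now and then, are a little off and sometimes report something else, mostly with a low value. They report only what shows in the picture. A call takes as long as a camera call. They do not tell look-alikes from the thing itself.
- r.search_frame(picture, thing): "rect" ([left, top, right, bottom] in pixels, round what is visible of it).
The state is a dict: "time": time; "joint_positions": joint angles; "joint_vel": joint speeds; "joint_torque": joint torques, N m; "ee_pos": TCP position; "eef_rot": TCP orientation; "ft_force": force on the tool from outside, world axes, zero at the start; "torque": the same for the moment, N m; "width": finger opening in m.
Only numpy, scipy, OpenCV 4.12 (cv2) and the standard library are available. Lean on these libraries where they do the work, as an engineer would, in place of code of your own. Each camera call takes 0.05 s, during which the arm holds its last target.

## Task

Slide the hanging bench lamp along the bent rail, around the bend and up to the stop ring near the rail's free end; press it gently against the stop so that it is fully home, then let go and leave it hanging straight and still there. Ease it along without jamming it or forcing it against the rail or the stop, and leave the other things on the bench where they are.

Things in the scene. Friction and masses are not known exactly. Their poses are not given: they have to be found in the camera images.
- lamp_hole (a point): Centre of the 15 mm hole drilled along local x through the lamp's slide block (the block is 14 mm along x, 26 mm wide along y, 46 mm tall; it reaches 13 mm below and 33 mm above this point). The hole has 1.5 mm play all round on the 12 mm rod: hanging freely, this point is 1.5 mm below the rod's axis.
- lamp_grip (a point): Middle of the aluminium slide block's solid upper part, 22 mm above the hole's centre (local z up); the block is grasped here from above across its 26 mm width (local y).
- lamp: Cordless bench lamp hanging loose on the rail, 0.11 to 0.22 kg: the upright aluminium slide block with a white lamp head below (62 mm across, from 22 to 57 mm below the hole). Origin and axes are those of the hole's centre point: x along the hole, z up.
- rail: Fixed steel rod, 12 mm thick, level, axis 140 mm above the bench. Origin: foot of its 20 mm post; x along the first leg. Bent by hand, so its shape is not exact: straight from the post for 82 to 108 mm, then 32 to 48 degrees to the left (radius 50 mm), then straight for 36 to 72 mm, then again 34 to 46 degrees left (radius 50 mm), then the straight second leg. Feel where it really bends.
- stop: Dark steel stop ring fixed on the second leg, 22 mm across, 14 mm thick, its face 50 to 70 mm past the end of the bend. Origin: on the rod's axis at the centre of the face that looks back towards the bend; local x points along the second leg away from the bend, z up. With the block fully home its hole's centre is 7 mm before this point.
- flux_bottle: White bottle, 30 mm across, 85 mm tall, standing on the bench; bystander. Origin: centre of its foot.
- parts_tray: Open white tray 80 x 110 x 30 mm on the bench; bystander. Origin: centre of its underside.
- pot: Glass cup, 60 mm across, 60 mm tall, on the bench; bystander. Origin: centre of its underside.
Not all that is in view belongs to the job. Leave any purple look-alike of the lamp alone.

How it is judged:
By the outcome, as a careful person would: the job done as asked, in the order asked, and still so for the second after the job is handed in, with the robot touching nothing.
It also fails if it takes over 72 s, if anything falls off the work surface, if the arm or the gripper's body presses on something with over 40 N, if the wrist force passes 120 N, or if a joint passes its speed limit or range.

## Working session

There is one attempt and no reset: what is moved stays moved. The work goes in short steps, Python scripts to look and compute and a shell command to move; the robot and the scene stay as the last step left them, time stands still between calls to the robot, and variables do not carry over. Pictures are saved under pics/ and viewed, and the job is handed in when it is done.

```bash
ls; mkdir -p pics; cat > h.py <<'E'
import numpy as np, cv2
from bench import r
from scipy.spatial.transform import Rotation as R
def save(p,n): cv2.imwrite('pics/'+n+'.png',p["frame"][:,:,::-1])
def ray(p,u,v):
    d=np.array([(u-p["cx"])/p["fx"],(v-p["cy"])/p["fy"]]); s=d.copy()
    for _ in range(20): s=d/(1+p["k1"]*(s@s))
    T=np.array(p["camera_from_world"]); Rm=T[:3,:3]; c=-Rm.T@T[:3,3]
    return c,Rm.T@np.array([s[0],s[1],1])
def atz(p,u,v,z):
    c,d=ray(p,u,v); return c+d*(z-c[2])/d[2]
def proj(p,X):
    T=np.array(p["camera_from_world"]); q=T[:3,:3]@np.array(X)+T[:3,3]; s=q[:2]/q[2]; s=s*(1+p["k1"]*(s@s))
    return s*[p["fx"],p["fy"]]+[p["cx"],p["cy"]]
def tri(p1,a,p2,b):
    c1,d1=ray(p1,*a);c2,d2=ray(p2,*b)
    t=np.linalg.lstsq(np.array([d1,-d2]).T,c2-c1,rcond=None)[0]
    x,y=c1+d1*t[0],c2+d2*t[1]; return (x+y)/2,np.linalg.norm(x-y)
E
python3 - <<'E'
from h import *
s=r.read_state(); print({k:np.round(v,3) for k,v in s.items()}, r.tip_extent)
for n in("top","side","wrist"):
    p=r.camera(n); save(p,n+'0')
    for t in ("lamp","rail","stop","flux_bottle","parts_tray","pot"):
        print(n,t,[(np.round(q["rect"]).tolist(),round(q["score"],2)) for q in r.search_frame(p,t)])
    print(np.round(np.linalg.inv(p["camera_from_world"]),2).tolist())
E
```

```text
pics
{'time': np.float64(0.0), 'joint_positions': array([-1.221,  0.333, -0.065,  1.461,  0.022,  1.35 , -0.088]), 'joint_vel': array([-0.001,  0.001,  0.   , -0.001, -0.   ,  0.001, -0.   ]), 'joint_torque': array([-0.0000e+00, -6.2327e+01,  2.4000e-02, -3.8989e+01, -6.1000e-02,
        4.0000e-02,  0.0000e+00]), 'ee_pos': array([0.227, 0.582, 0.233]), 'eef_rot': array([ 0.185,  0.983, -0.001, -0.   ]), 'ft_force': array([ 0.367, -0.235, -0.495]), 'torque': array([-0.056, -0.023, -0.024]), 'width': np.float64(0.087)} 0.011
top lamp [([290.0, 182.0, 306.0, 199.0], 0.87), ([205.0, 205.0, 224.0, 225.0], 0.72), ([277.0, 216.0, 297.0, 238.0], 0.63)]
top rail [([176.0, 150.0, 262.0, 240.0], 0.96)]
top stop []
top flux_bottle [([350.0, 249.0, 368.0, 260.0], 0.73)]
top parts_tray [([119.0, 155.0, 161.0, 187.0], 0.59)]
top pot [([363.0, 132.0, 389.0, 156.0], 0.63)]
[[-0.02, -1.0, 0.08, 0.47], [-1.0, 0.02, -0.02, 0.01], [0.02, -0.08, -1.0, 1.14], [0.0, 0.0, 0.0, 1.0]]
side lamp [([259.0, 242.0, 283.0, 284.0], 0.92), ([223.0, 153.0, 243.0, 187.0], 0.76), ([215.0, 244.0, 244.0, 279.0], 0.71)]
side rail [([210.0, 150.0, 312.0, 204.0], 0.83), ([222.0, 153.0, 246.0, 190.0], 0.18)]
side stop [([295.0, 180.0, 305.0, 191.0], 0.48)]
side flux_bottle [([188.0, 329.0, 207.0, 359.0], 0.73)]
side parts_tray [([253.0, 138.0, 277.0, 167.0], 0.94)]
side pot [([352.0, 326.0, 388.0, 366.0], 0.72)]
[[0.99, -0.09, 0.14, 0.41], [-0.16, -0.65, 0.75, -0.65], [0.02, -0.76, -0.65, 0.68], [0.0, 0.0, 0.0, 1.0]]
wrist lamp []
wrist rail []
wrist stop []
wrist flux_bottle []
wrist parts_tray []
wrist pot []
[[0.37, 0.9, 0.23, 0.17], [0.93, -0.35, -0.09, 0.61], [0.0, 0.25, -0.97, 0.38], [0.0, 0.0, 0.0, 1.0]]
```

```bash
python3 - <<'E'
import cv2
a=cv2.imread('pics/top0.png');b=cv2.imread('pics/side0.png')
cv2.imwrite('pics/top0c.png',cv2.resize(a[110:280,110:310],None,fx=3.5,fy=3.5,interpolation=cv2.INTER_CUBIC)[:600,:800])
cv2.imwrite('pics/side0c.png',cv2.resize(b[130:300,180:340],None,fx=3.5,fy=3.5,interpolation=cv2.INTER_CUBIC)[:600])
E
```

```text
(no output)
```

View pics/top0.png

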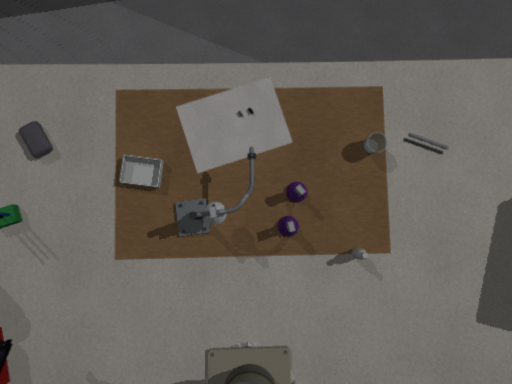

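View pics/side0.png

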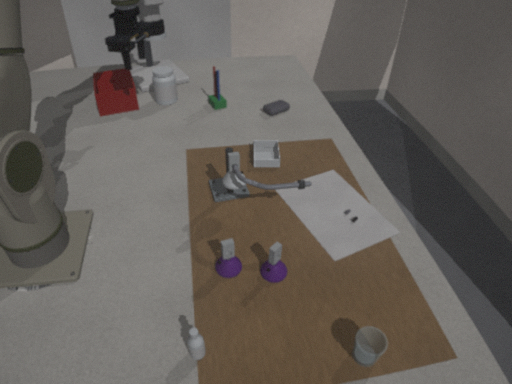

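View pics/top0c.png

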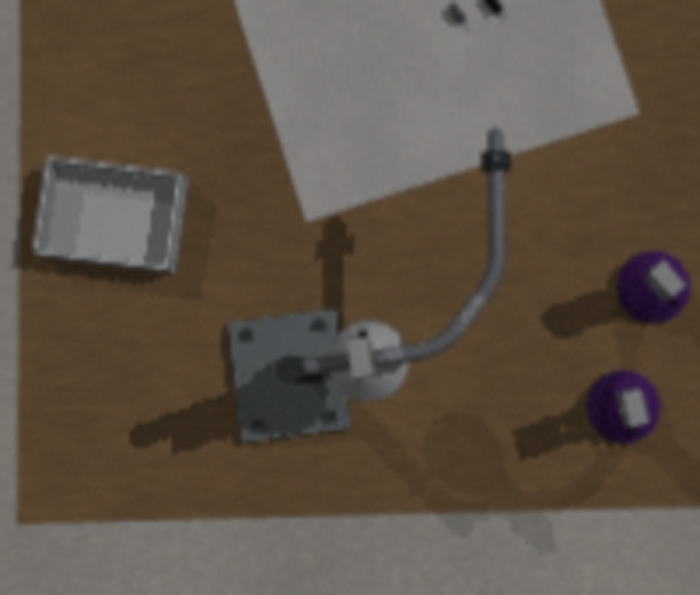

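View pics/side0c.png

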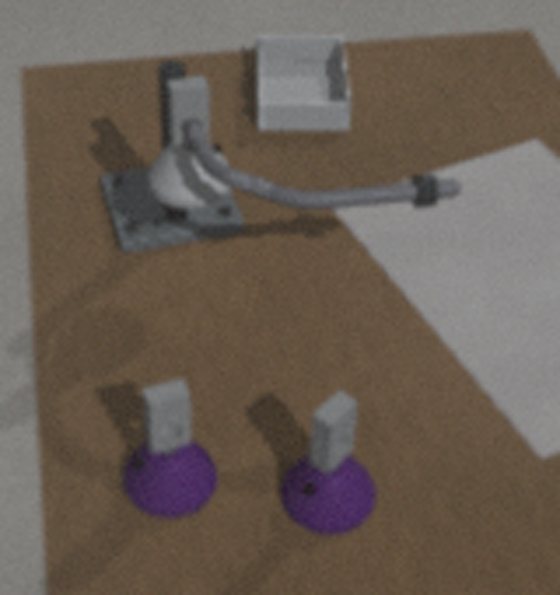

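The white lamp at top px (214,212), side px (234,170), hangs on the rail. The purple ones at top (297,191) and (288,227) are standing look-alikes, so I'll leave them alone. Next I get rough rail geometry from the top view.

```bash
python3 - <<'E'
from h import *
p=r.camera("top")
f=lambda u,v:(110+(u+.5)/3.5-.5,110+(v+.5)/3.5-.5)
for n,u,v,z in [("post?",300,368,.14),("a",330,363,.14),("b",400,357,.14),("c",430,348,.14),("d",460,325,.14),("e",485,292,.14),("f",497,260,.14),("g",498,210,.14),("stop",496,160,.14),("stopface",496,171,.14),("end",495,130,.14),("block",360,355,.1715)]:
    print(n,np.round(atz(p,*f(u,v),z),4))
for n,u,v in [("bottle",359,253),("pot",375,144),("tray",141,172),("pur",300,189),("pur",291,226)]: print(n,np.round(atz(p,u,v,.05),3))
w=r.camera("wrist"); T=np.linalg.inv(w["camera_from_world"]); s=r.read_state()
Rt=R.from_quat(s["eef_rot"]); print("cam in tool",np.round(Rt.inv().apply(T[:3,3]-s["ee_pos"]),3),"\n",np.round(Rt.as_matrix(),3),"\n",np.round(Rt.as_matrix().T@T[:3,:3],3), w["fx"],w["cx"],w["cy"],w["k1"])
E
```

```text
post? [0.489  0.1311 0.14  ]
a [0.4922 0.1092 0.14  ]
b [0.4956 0.0579 0.14  ]
c [0.5017 0.0357 0.14  ]
d [0.5182 0.0134 0.14  ]
e [ 0.5423 -0.0055  0.14  ]
f [ 0.5658 -0.0149  0.14  ]
g [ 0.6031 -0.0164  0.14  ]
stop [ 0.6406 -0.0157  0.14  ]
stopface [ 0.6324 -0.0155  0.14  ]
end [ 0.6633 -0.0154  0.14  ]
block [0.4967 0.0846 0.1715]
bottle [ 0.375 -0.313  0.05 ]
pot [ 0.683 -0.372  0.05 ]
tray [0.614 0.293 0.05 ]
pur [ 0.558 -0.153  0.05 ]
pur [ 0.454 -0.125  0.05 ]
cam in tool [ 0.067  0.001 -0.151] 
 [[-0.931  0.364 -0.   ]
 [ 0.364  0.931  0.   ]
 [ 0.     0.    -1.   ]] 
 [[-0.001 -0.969 -0.247]
 [ 1.    -0.001 -0.   ]
 [-0.    -0.247  0.969]] 280.8387049872005 254.90074684092355 189.08802233444476 -0.051164446431250725
```

```bash
python3 -m jog '[[-4.2,-3.1,-0.3,0,0,0,1],[-4.2,-3.1,-0.3,0,0,0,1],[-4.2,-3.1,-0.3,0,0,0,1],[-4.2,-3.1,-0.3,0,0,0,1],[-4.2,-3.1,-0.3,0,0,0,1],[-4.2,-3.1,-0.3,0,0,0,1],[-4.2,-3.1,-0.3,0,0,0,1],[-4.2,-3.1,-0.3,0,0,0,1],[-4.2,-3.1,-0.3,0,0,0,1],[-4.2,-3.1,-0.3,0,0,0,1],[-4.2,-3.1,0,0,0,0,1],[-4.2,-3.1,0,0,0,0,1],[0,0,0,0,0,0.16,1],[0,0,0,0,0,0.16,1],[0,0,0,0,0,0.16,1],[0,0,0,0,0,0.16,1],[0,0,0,0,0,0.16,1],[0,0,0,0,0,0.16,1],[0,0,0,0,0,0.15,1],[0,0,0,0,0,0,1]]'
python3 - <<'E'
from h import *
s=r.read_state(); print(s["ee_pos"],np.round(R.from_quat(s["eef_rot"]).as_matrix(),3),s["ft_force"],np.round(s["joint_positions"],2))
p=r.camera("wrist"); save(p,"w1"); import pickle; pickle.dump(p,open('w1.pkl','wb'))
for t in("lamp","stop","rail"): print(t,[(np.round(q["rect"]).tolist(),round(q["score"],2)) for q in r.search_frame(p,t)])
E
```

```text
time: 3.65
ee_pos: [0.5615, 0.0522, 0.2636]
eef_rot: [0.675, 0.738, 0.0, 0.0]
ft_force: [-0.4, 0.4, 0.4]
width: 0.0868
[0.56153113 0.05217214 0.26359317] [[-0.089  0.996  0.   ]
 [ 0.996  0.089  0.   ]
 [ 0.     0.    -1.   ]] [-0.41319022  0.37563599  0.4293504 ] [-0.62  0.19  0.52  1.61 -0.09  1.37 -0.  ]
lamp [([166.0, 117.0, 224.0, 175.0], 0.9), ([155.0, 263.0, 199.0, 295.0], 0.73), ([219.0, 268.0, 259.0, 294.0], 0.68)]
stop []
rail [([170.0, 50.0, 333.0, 265.0], 0.92)]
```

View pics/w1.png

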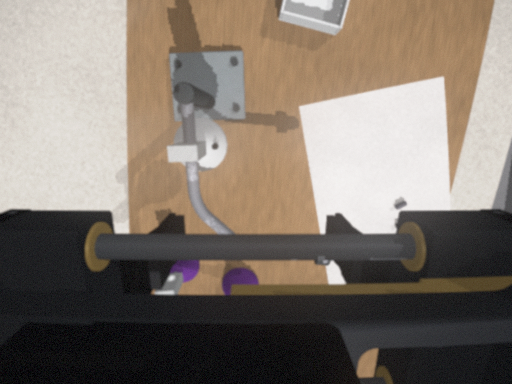

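The block is at (183,152) and the rail foot at (185,95). The gripper hides the bend's end and the stop, so I'm shifting the view.

```bash
python3 -m jog '[[-4.5,0,-0.5,0,0,0,1],[-4.5,0,-0.5,0,0,0,1],[-2,0,0,0,0,0,1],[0,0,0,0,0,0,1],[0,0,0,0,0,0,1]]'
python3 - <<'E'
from h import *
s=r.read_state(); print(s["ee_pos"])
p=r.camera("wrist"); save(p,"w2"); import pickle; pickle.dump(p,open('w2.pkl','wb'))
cv2.imwrite('pics/w2c.png',cv2.resize(p["frame"][:230,130:400,::-1],None,fx=2.9,fy=2.5*1.16,interpolation=cv2.INTER_CUBIC)[:600,:800])
E
```

```text
time: 4.47
ee_pos: [0.5712, -0.056, 0.2733]
eef_rot: [0.675, 0.738, 0.0, -0.0]
ft_force: [0.0, -0.0, -0.2]
width: 0.0868
[ 0.57123081 -0.05600796  0.27332521]
```

View pics/w2c.png

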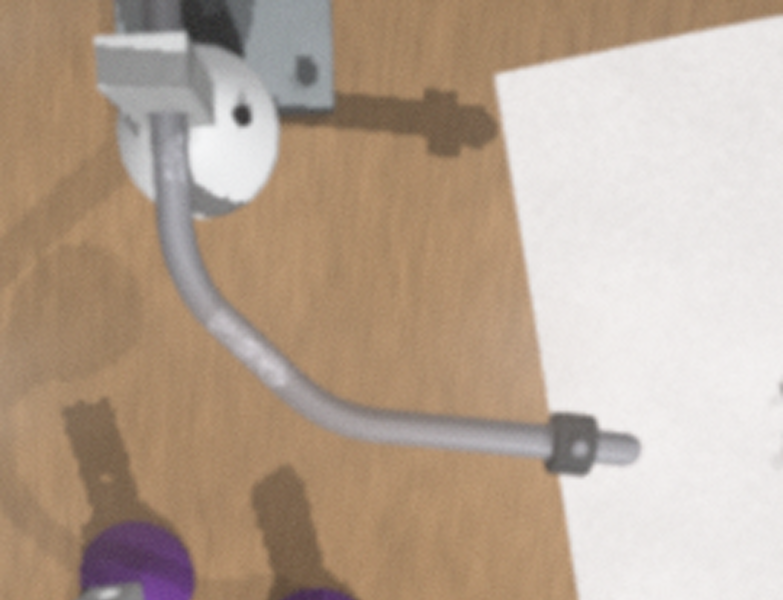

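Here the rod runs from (170,150) through the bend to the stop face at crop (549,441). The block top is at about crop (143,60). Next I fit the rail model to the image.

```bash
cat > fit.py <<'E'
from h import *
import pickle
from scipy.optimize import least_squares
def curve(q,s):
    # q: x0,y0 (foot), heading, L1,a1,L2,a2 ; left turns
    x,y,h,L1,a1,L2,a2=q; out=[]
    rr=.05
    for si in np.atleast_1d(s):
        P=np.array([x,y]);th=h;rem=si
        for kind,v in (("L",L1),("A",a1),("L",L2),("A",a2),("L",9)):
            ln=v if kind=="L" else v*rr
            d=min(rem,ln)
            if kind=="L": P=P+d*np.array([np.cos(th),np.sin(th)])
            else:
                t2=th+d/rr; P=P+rr*np.array([np.sin(t2)-np.sin(th),np.cos(th)-np.cos(t2)]); th=t2
            rem-=d
            if rem<=1e-12:break
        out.append([P[0],P[1],th])
    return np.array(out)
E
python3 - <<'E'
from fit import *
p=pickle.load(open('w2.pkl','rb'))
f=lambda u,v:(130+(u+.5)/2.9-.5,(v+.5)/2.9-.5)
pts=[(160,15),(170,150),(173,190),(180,235),(197,285),(225,325),(260,360),(300,393),(340,416),(390,428),(450,434),(500,438),(545,441),(635,449)]
X=np.array([atz(p,*f(*a),.14)[:2] for a in pts]); print(np.round(X,4).tolist())
for n,a,z in (("face",(549,441),.14),("faceR",(597,441),.14),("blk",(143,60),.1715),("blkTL",(95,38),.1715),("TR",(187,33),.1715)): print(n,np.round(atz(p,*f(*a),z),4))
S=np.linspace(.02,.36,341)
def fitq(X,q0,w=None):
    def res(q):
        c=curve(q,S); d=[]
        for a in X:
            i=np.argmin(np.hypot(*(c[:,:2]-a).T)); n=np.array([-np.sin(c[i,2]),np.cos(c[i,2])]); d.append(((a-c[i,:2])@n)*1000)
        pr=[(q[3]-.095)*1000/13,(q[4]-.70)/.14,(q[5]-.054)*1000/18,(q[6]-.70)/.1,(np.hypot(q[0]-.489,q[1]-.131)*1000)/4]
        return np.r_[d,np.array(pr)*.3]
    return least_squares(res,q0,diff_step=1e-4,x_scale=[.01,.01,.1,.01,.1,.01,.1])
q0=[.489,.131,-1.49,.095,.7,.054,.7]
o=fitq(X,q0); q=o.x; print(np.round(q,4),np.round(o.fun,1))
# auto refine by saturation
im=p["frame"].astype(np.float32); sat=(im.max(2)-im.min(2))/np.maximum(im.max(2),1)
for it in range(3):
    Y=[]
    for s in np.arange(.075,.36,.004):
        c=curve(q,s)[0]; n=np.array([-np.sin(c[2]),np.cos(c[2])])
        t=np.arange(-.014,.0141,.00025)
        uv=np.array([proj(p,[*(c[:2]+n*k),.14]) for k in t],np.float32)
        pr=cv2.remap(sat,uv[:,:1],uv[:,1:],cv2.INTER_LINEAR)[:,0]
        hi=np.median(np.r_[pr[:10],pr[-10:]]); lo=pr[len(t)//2-6:len(t)//2+6].mean()
        if hi-lo<.12 or min(pr[:8].mean(),pr[-8:].mean())<lo+.6*(hi-lo): continue
        m=pr<(hi+lo)/2; cc=np.flatnonzero(m)
        wd=(cc[-1]-cc[0])*.25
        if not 9<wd<15: continue
        Y.append([*(c[:2]+n*(t[cc[0]]+t[cc[-1]])/2),s,wd])
    Y=np.array(Y); o=fitq(Y[:,:2],q); q=o.x
print(len(Y),np.round(Y[:,2:].T,3).tolist()); print(np.round(q,4),np.round(o.fun,1)); np.save('q.npy',q)
E
```

```text
[[0.4923, 0.1077], [0.4973, 0.0676], [0.4988, 0.0553], [0.5017, 0.0414], [0.5081, 0.0259], [0.5182, 0.0136], [0.5307, 0.003], [0.5451, -0.0069], [0.5595, -0.0135], [0.5772, -0.0161], [0.5982, -0.0163], [0.6158, -0.0161], [0.6317, -0.0157], [0.6638, -0.0155]]
face [ 0.6331 -0.0155  0.14  ]
faceR [ 0.6499 -0.014   0.14  ]
blk [0.496  0.0849 0.1715]
blkTL [0.4821 0.0897 0.1715]
TR [0.5082 0.0929 0.1715]
[ 0.4888  0.1315 -1.4339  0.0872  0.7814  0.0298  0.6584] [ 0.2 -0.3 -0.5  0.4  0.5  0.  -0.7  0.1  0.5  0.  -0.3 -0.2  0.1  0.1
 -0.2  0.2 -0.4 -0.1  0. ]
40 [[0.087, 0.091, 0.095, 0.099, 0.103, 0.107, 0.111, 0.115, 0.119, 0.123, 0.127, 0.131, 0.135, 0.139, 0.143, 0.147, 0.151, 0.155, 0.159, 0.163, 0.167, 0.171, 0.175, 0.179, 0.183, 0.187, 0.191, 0.195, 0.199, 0.203, 0.207, 0.211, 0.215, 0.219, 0.223, 0.227, 0.231, 0.235, 0.239, 0.243], [12.25, 11.75, 12.0, 11.75, 11.75, 11.5, 11.5, 11.25, 11.0, 11.25, 11.5, 11.25, 11.25, 11.25, 11.25, 11.5, 11.25, 11.0, 11.25, 10.75, 11.0, 11.0, 11.0, 11.25, 11.0, 11.0, 11.0, 11.0, 11.5, 11.0, 11.0, 11.5, 11.25, 11.5, 11.0, 11.0, 11.5, 11.25, 11.5, 11.5]]
[ 0.4877  0.1315 -1.4317  0.0862  0.7718  0.031   0.6585] [ 0.3  0.1 -0.  -0.2 -0.2 -0.  -0.3 -0.1  0.   0.1  0.   0.1  0.1  0.1
  0.1 -0.  -0.2 -0.1  0.1  0.1 -0.  -0.  -0.  -0.1  0.   0.   0.   0.
  0.   0.   0.   0.  -0.1  0.  -0.  -0.  -0.   0.1 -0.  -0.  -0.2  0.2
 -0.4 -0.1  0.1]
```

```bash
python3 - <<'E'
import cv2
a=cv2.imread('pics/w1.png'); cv2.imwrite('pics/w1c.png',cv2.resize(a[80:220,140:250],None,fx=4.2,fy=4.2,interpolation=cv2.INTER_CUBIC))
b=cv2.imread('pics/w2.png'); cv2.imwrite('pics/w2d.png',cv2.resize(b[0:80,150:230],None,fx=7,fy=7,interpolation=cv2.INTER_CUBIC))
E
```

```text
(no output)
```

View pics/w1c.png

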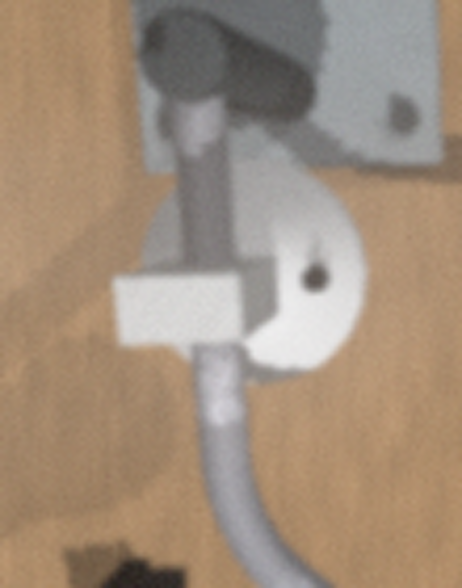

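View pics/w2d.png

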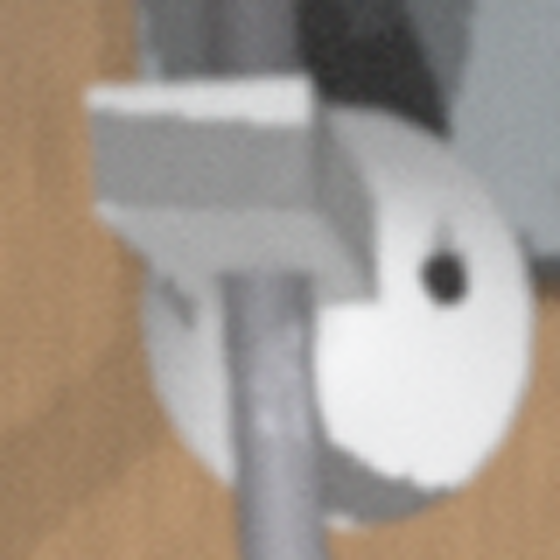

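```bash
python3 - <<'E'
from fit import *
p=pickle.load(open('w1.pkl','rb')); p2=pickle.load(open('w2.pkl','rb'))
f=lambda u,v:(140+(u+.5)/4.2-.5,80+(v+.5)/4.2-.5)
g=lambda u,v:(150+(u+.5)/7-.5,(v+.5)/7-.5)
W=[atz(p,*f(*a),.14)[:2] for a in [(206,220),(209,240),(219,360),(222,400)]]
W2=[atz(p2,*g(*a),.14)[:2] for a in [(257,30),(272,320),(275,400)]]
print(np.round(W,4).tolist(),np.round(W2,4).tolist())
C=[atz(p,*f(*a),.1715) for a in [(115,280),(242,272),(245,342),(120,346)]]; print(np.round(C,4).tolist(),np.mean(C,0))
C2=[atz(p2,*g(*a),.1715) for a in [(88,95),(310,85),(315,210),(95,205)]]; print(np.round(C2,4).tolist(),np.mean(C2,0))
q=np.load('q.npy')
print(np.round(curve(q,[.03,.0475,.06,.08]),4).tolist())
E
```

```text
[[0.4933, 0.1013], [0.4941, 0.0968], [0.4974, 0.069], [0.4984, 0.0594]] [[0.4935, 0.1086], [0.4972, 0.073], [0.498, 0.0629]]
[[0.482, 0.0897, 0.1715], [0.5082, 0.0935, 0.1715], [0.5094, 0.0791, 0.1715], [0.4833, 0.076, 0.1715]] [0.49570511 0.08459718 0.1715    ]
[[0.4819, 0.0894, 0.1715], [0.508, 0.0924, 0.1715], [0.5093, 0.0788, 0.1715], [0.4831, 0.0774, 0.1715]] [0.49556807 0.08450787 0.1715    ]
[[0.4919, 0.1018, -1.4317], [0.4943, 0.0845, -1.4317], [0.4961, 0.0721, -1.4317], [0.4988, 0.0523, -1.4317]]
```

```bash
python3 - <<'E'
from fit import *
p=pickle.load(open('w2.pkl','rb'))
W=np.array([[0.4933,0.1013],[0.4941,0.0968],[0.4974,0.069],[0.4984,0.0594],[0.4935,0.1086],[0.4972,0.073],[0.498,0.0629],[.4956,.0845]])
q=np.load('q.npy'); S=np.linspace(.0,.36,721)
im=p["frame"].astype(np.float32); sat=(im.max(2)-im.min(2))/np.maximum(im.max(2),1)
def fitq(X,q0):
    def res(q):
        c=curve(q,S); d=[]
        for a in X:
            i=np.argmin(np.hypot(*(c[:,:2]-a).T)); n=np.array([-np.sin(c[i,2]),np.cos(c[i,2])]); d.append(((a-c[i,:2])@n)*1000)
        return np.r_[d,(np.hypot(q[0]-.489,q[1]-.131)*1000)/10]
    lo=[.4,.0,-2,.082,.558,.036,.593];hi=[.6,.2,-1,.108,.838,.072,.803]
    return least_squares(res,np.clip(q0,np.array(lo)+1e-3,np.array(hi)-1e-3),bounds=(lo,hi),diff_step=1e-4,x_scale=[.01,.01,.1,.01,.1,.01,.1])
for it in range(3):
    Y=[]
    for s in np.arange(.085,.36,.004):
        c=curve(q,s)[0]; n=np.array([-np.sin(c[2]),np.cos(c[2])])
        t=np.arange(-.014,.0141,.00025)
        uv=np.array([proj(p,[*(c[:2]+n*k),.14]) for k in t],np.float32)
        pr=cv2.remap(sat,uv[:,:1],uv[:,1:],cv2.INTER_LINEAR)[:,0]
        hi=np.median(np.r_[pr[:10],pr[-10:]]); lo=pr[len(t)//2-6:len(t)//2+6].mean()
        if hi-lo<.12 or min(pr[:8].mean(),pr[-8:].mean())<lo+.6*(hi-lo): continue
        cc=np.flatnonzero(pr<(hi+lo)/2)
        if not 9<(cc[-1]-cc[0])*.25<15: continue
        Y.append(c[:2]+n*(t[cc[0]]+t[cc[-1]])/2)
    o=fitq(np.r_[W,Y],q); q=o.x
print(np.round(q,4),np.round(o.fun,1)); np.save('q.npy',q)
c=curve(q,np.arange(0,.3,.0005)); f=np.array([.6331,-.0155]); i=np.argmin(np.hypot(*(c[:,:2]-f).T)); print("stop s",i*.0005,c[i], "bend end s",q[3]+q[5]+.05*(q[4]+q[6]))
j=np.argmin(np.hypot(*(c[:,:2]-[.4956,.0845]).T)); print("block s",j*.0005,c[j])
for s in np.arange(j*.0005,i*.0005,.01): print(round(s,4),np.round(curve(q,s)[0],4))
E
```

```text
[ 0.4916  0.1329 -1.4928  0.082   0.838   0.036   0.6817] [-0.8 -0.3  0.8  1.1  0.   0.9  0.9  0.2  1.   0.9  0.6  0.4 -0.  -0.
 -0.4 -0.6 -0.4 -0.6 -0.5 -0.6 -0.6 -0.6 -0.6 -1.  -0.9 -1.  -0.8 -0.5
 -0.3 -0.1  0.2  0.5  0.8  0.9  1.   1.   0.9  0.6  0.6  0.4  0.4  0.1
  0.1 -0.  -0.  -0.3 -0.4 -0.4  0.3]
stop s 0.2495 [ 0.63321726 -0.01535354  0.02685521] bend end s 0.1939846913108677
block s 0.0485 [ 0.49536902  0.08456717 -1.49283862]
0.0485 [ 0.4954  0.0846 -1.4928]
0.0585 [ 0.4961  0.0746 -1.4928]
0.0685 [ 0.4969  0.0646 -1.4928]
0.0785 [ 0.4977  0.0547 -1.4928]
0.0885 [ 0.4989  0.0447 -1.3628]
0.0985 [ 0.5019  0.0352 -1.1628]
0.1085 [ 0.5068  0.0265 -0.9628]
0.1185 [ 0.5133  0.0189 -0.7628]
0.1285 [ 0.521   0.0126 -0.6548]
0.1385 [ 0.529   0.0065 -0.6548]
0.1485 [ 5.369e-01  4.000e-04 -6.548e-01]
0.1585 [ 0.5448 -0.0057 -0.6548]
0.1685 [ 0.5532 -0.0111 -0.4828]
0.1785 [ 0.5624 -0.0149 -0.2828]
0.1885 [ 0.5722 -0.0167 -0.0828]
0.1985 [ 0.5822 -0.0167  0.0269]
0.2085 [ 0.5922 -0.0165  0.0269]
0.2185 [ 0.6022 -0.0162  0.0269]
0.2285 [ 0.6122 -0.0159  0.0269]
0.2385 [ 0.6222 -0.0156  0.0269]
0.2485 [ 0.6322 -0.0154  0.0269]
```

```bash
python3 - <<'E'
from fit import *
from scipy.interpolate import splprep,splev
p=pickle.load(open('w2.pkl','rb'))
W=np.array([[0.4933,0.1013],[0.4941,0.0968],[.4956,.0845],[0.4974,0.069],[0.4984,0.0594],[0.4935,0.1086],[0.4972,0.073],[0.498,0.0629]])
q=np.array([ 0.4877,0.1315,-1.4317,0.0862,0.7718,0.031,0.6585]); S=np.linspace(.0,.36,721)
im=p["frame"].astype(np.float32); sat=(im.max(2)-im.min(2))/np.maximum(im.max(2),1)
def fitq(X,q0):
    def res(q):
        c=curve(q,S); d=[]
        for a in X:
            i=np.argmin(np.hypot(*(c[:,:2]-a).T)); n=np.array([-np.sin(c[i,2]),np.cos(c[i,2])]); d.append(((a-c[i,:2])@n)*1000)
        return np.r_[d,(np.hypot(q[0]-.489,q[1]-.131)*1000)/10]
    return least_squares(res,q0,diff_step=1e-4,x_scale=[.01,.01,.1,.01,.1,.01,.1])
for it in range(3):
    Y=[]
    for s in np.arange(.085,.36,.004):
        c=curve(q,s)[0]; n=np.array([-np.sin(c[2]),np.cos(c[2])])
        t=np.arange(-.014,.0141,.00025)
        uv=np.array([proj(p,[*(c[:2]+n*k),.14]) for k in t],np.float32)
        pr=cv2.remap(sat,uv[:,:1],uv[:,1:],cv2.INTER_LINEAR)[:,0]
        hi=np.median(np.r_[pr[:10],pr[-10:]]); lo=pr[len(t)//2-6:len(t)//2+6].mean()
        if hi-lo<.12 or min(pr[:8].mean(),pr[-8:].mean())<lo+.6*(hi-lo): continue
        cc=np.flatnonzero(pr<(hi+lo)/2)
        if not 9<(cc[-1]-cc[0])*.25<15: continue
        Y.append(c[:2]+n*(t[cc[0]]+t[cc[-1]])/2)
    o=fitq(np.r_[W,Y],q); q=o.x
print(np.round(q,4),np.round(o.fun,1)); np.save('q.npy',q)
c=curve(q,np.arange(0,.3,.0005)); f=np.array([.6331,-.0155]); i=np.argmin(np.hypot(*(c[:,:2]-f).T)); print("stop s",i*.0005,c[i], "bend end s",q[3]+q[5]+.05*(q[4]+q[6]))
j=np.argmin(np.hypot(*(c[:,:2]-[.4956,.0845]).T)); print("block s",j*.0005,c[j])
for s in np.arange(j*.0005,i*.0005,.01): print(round(s,4),np.round(curve(q,s)[0],4))
E
```

```text
[ 0.4907  0.1311 -1.465   0.0838  0.806   0.0308  0.6564] [-0.5 -0.2 -0.   0.1  0.1  0.4  0.4  0.1 -0.1 -0.  -0.1 -0.  -0.  -0.1
 -0.1 -0.1  0.1  0.1  0.1 -0.   0.1  0.1 -0.1 -0.1 -0.1 -0.   0.1 -0.
  0.1 -0.  -0.  -0.  -0.  -0.1 -0.  -0.1  0.1 -0.   0.1 -0.  -0.   0.1
 -0.  -0.1 -0.  -0.  -0.   0.2]
stop s 0.2475 [ 0.63318685 -0.01600674 -0.00261968] bend end s 0.187809551556749
block s 0.047 [ 0.49563054  0.08439575 -1.46502807]
0.047 [ 0.4956  0.0844 -1.465 ]
0.057 [ 0.4967  0.0745 -1.465 ]
0.067 [ 0.4977  0.0645 -1.465 ]
0.077 [ 0.4988  0.0546 -1.465 ]
0.087 [ 0.5     0.0446 -1.4019]
0.097 [ 0.5026  0.035  -1.2019]
0.107 [ 0.5071  0.0261 -1.0019]
0.117 [ 0.5133  0.0183 -0.8019]
0.127 [ 0.5209  0.0118 -0.659 ]
0.137 [ 0.5288  0.0056 -0.659 ]
0.147 [ 5.367e-01 -5.000e-04 -6.590e-01]
0.157 [ 0.5446 -0.0066 -0.6188]
0.167 [ 0.5533 -0.0115 -0.4188]
0.177 [ 0.5628 -0.0147 -0.2188]
0.187 [ 0.5727 -0.0158 -0.0188]
0.197 [ 0.5827 -0.0159 -0.0026]
0.207 [ 0.5927 -0.0159 -0.0026]
0.217 [ 0.6027 -0.0159 -0.0026]
0.227 [ 0.6127 -0.016  -0.0026]
0.237 [ 0.6227 -0.016  -0.0026]
0.247 [ 0.6327 -0.016  -0.0026]
```

```bash
python3 -m jog '[[4.9,-2.1,0,0,0,0,1],[4.9,-2.1,0,0,0,0,1],[4.86,-2.07,0,0,0,0,1],[0,0,2,0,0,-0.022,1],[0,0,3,0,0,0,1],[0,0,3,0,0,0,1],[0,0,0,0,0,0,1],[0,0,0,0,0,0,1]]'
python3 - <<'E'
from h import *
s=r.read_state(); M=R.from_quat(s["eef_rot"]).as_matrix(); print(s["ee_pos"],np.round(M,3).tolist())
d=np.array([.4957,.0845,.156])-s["ee_pos"]; print("tool delta cm",np.round(M.T@d*100,2))
p=r.camera("wrist"); save(p,"w3"); p=r.camera("top"); save(p,"t3")
E
```

```text
time: 5.52
ee_pos: [0.4963, 0.0837, 0.1947]
eef_rot: [0.667, 0.745, 0.001, 0.0]
ft_force: [0.1, -0.4, 0.2]
width: 0.087
[0.49626216 0.08372786 0.19472949] [[-0.111, 0.994, 0.001], [0.994, 0.111, 0.001], [0.0, 0.001, -1.0]]
tool delta cm [ 0.08 -0.05  3.87]
```

View pics/w3.png

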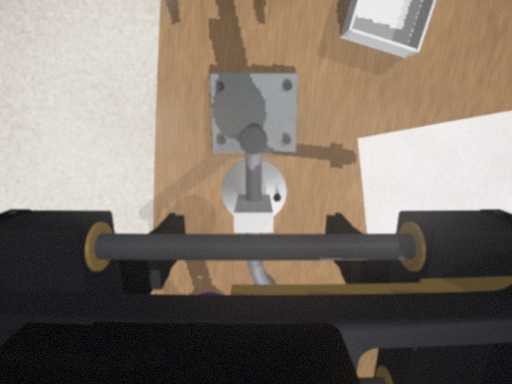

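The block at (254,215) sits centred between the fingers, aligned with the jaws. It is the white-headed lamp on the rail. Descending and closing gently.

```bash
python3 -m jog '[[0.08,-0.05,1.5,0,0,0,1],[0,0,1.5,0,0,0,1],[0,0,0.87,0,0,0,1],[0,0,0,0,0,0,1],[0,0,0,0,0,0,0],[0,0,0,0,0,0,-0.3]]' 6
python3 -m jog '[[0,0,0,0,0,0,-1],[0,0,0,0,0,0,-1],[0,0,0,0,0,0,-1],[0,0,0,0,0,0,-1],[0,0,0,0,0,0,-1]]' 6
python3 - <<'E'
from h import *
s=r.read_state(); print(s["ee_pos"],s["ft_force"],s["torque"],s["width"],s["joint_vel"])
E
```

```text
time: 6.38
ee_pos: [0.4955, 0.0838, 0.1552]
eef_rot: [0.667, 0.745, 0.0, 0.0]
ft_force: [0.2, -0.8, 0.6]
width: 0.0741
time: 7.0
ee_pos: [0.4953, 0.0838, 0.1548]
eef_rot: [0.667, 0.745, 0.0, -0.0]
ft_force: [-0.0, -0.5, -0.8]
width: 0.0261
[0.49525173 0.08375598 0.15481426] [-0.02813939 -0.5353146  -0.8350829 ] [-0.08574412  0.06853672 -0.06025814] 0.026086085863187423 [ 7.75170169e-04 -9.66160797e-04  3.65890395e-05 -4.29335493e-04
  1.66605383e-03  2.47100714e-03  8.04861427e-04]
```

```bash
python3 -m jog '[[0,0,-0.06,0,0,0,-1],[0,0,-0.06,0,0,0,-1],[0,0,0,0,0,0,-1],[0,0,0,0,0,0,-1]]' 10
cat > plan.py <<'E'
import sys; from fit import *
q=np.load('q.npy'); s=r.read_state(); M=R.from_quat(s["eef_rot"]).as_matrix()
S=np.arange(0,.3,.0002); C=curve(q,S); e=s["ee_pos"]
i=np.argmin(np.hypot(*(C[:,:2]-e[:2]).T)); c=C[i]; n=np.array([-np.sin(c[2]),np.cos(c[2])]); hd=np.arctan2(-M[1,0],-M[0,0])
print("s %.4f lat(mm) %.2f dyaw %.3f z %.4f"%(S[i],(e[:2]-c[:2])@n*1000,hd-c[2],e[2]), "F",np.round(s["ft_force"],1),"fwd/left %.1f %.1f"%(s["ft_force"][:2]@[np.cos(c[2]),np.sin(c[2])],s["ft_force"][:2]@n),"T",np.round(s["torque"],2),"w",round(float(s["width"]),4),"t",s["time"])
end=float(sys.argv[1]); ds=float(sys.argv[2]); lat=float(sys.argv[3])/1000 if len(sys.argv)>3 else 0
k=max(1,int(round((end-S[i])/ds))); P=e[:2].copy(); h=hd; rows=[]
for sj in np.linspace(S[i],end,k+1)[1:]:
    d=curve(q,sj)[0]; t=d[:2]+lat*np.array([-np.sin(d[2]),np.cos(d[2])])-P
    fx=t@[np.cos(h),np.sin(h)]; ly=t@[-np.sin(h),np.cos(h)]
    rows.append([round(-fx*100,2),round(ly*100,2),0,0,0,round(-(d[2]-h),3),-1])
    P=P+fx*np.array([np.cos(h),np.sin(h)])+ly*np.array([-np.sin(h),np.cos(h)]); h=d[2]
print(str(rows).replace(' ',''))
E
python3 plan.py .08 .005
```

```text
time: 7.5
ee_pos: [0.4952, 0.0838, 0.156]
eef_rot: [0.667, 0.745, -0.0, -0.0]
ft_force: [-0.0, -0.1, -2.4]
width: 0.0263
s 0.0476 lat(mm) -0.46 dyaw 0.004 z 0.1560 F [-0.  -0.1 -2.4] fwd/left 0.1 -0.0 T [-0.11  0.08 -0.04] w 0.0263 t 7.5
[[np.float64(-0.54),np.float64(0.04),0,0,0,np.float64(0.004),-1],[np.float64(-0.54),np.float64(0.0),0,0,0,np.float64(-0.0),-1],[np.float64(-0.54),np.float64(-0.0),0,0,0,np.float64(-0.0),-1],[np.float64(-0.54),np.float64(0.0),0,0,0,np.float64(-0.0),-1],[np.float64(-0.54),np.float64(0.0),0,0,0,np.float64(-0.0),-1],[np.float64(-0.54),np.float64(-0.0),0,0,0,np.float64(-0.0),-1]]
```

```bash
sed -i 's/print(str(rows)/print(str([[float(v) for v in w] for w in rows])/' plan.py
python3 -m jog '[[-0.54,0.03,0,0,0,0,-1],[-0.54,0,0,0,0,0,-1],[-0.54,0,0,0,0,0,-1],[-0.54,0,0,0,0,0,-1],[-0.54,0,0,0,0,0,-1],[-0.54,0,0,0,0,0,-1],[0,0,0,0,0,0,-1]]'
python3 plan.py .11 .005
```

```text
time: 8.38
ee_pos: [0.4992, 0.0511, 0.156]
eef_rot: [0.667, 0.745, 0.0, -0.0]
ft_force: [0.7, 0.3, -2.2]
width: 0.0259
s 0.0804 lat(mm) -0.00 dyaw 0.003 z 0.1560 F [ 0.7  0.3 -2.2] fwd/left -0.2 0.8 T [-0.05  0.04 -0.04] w 0.0259 t 8.375
[[-0.49,0.0,0.0,0.0,0.0,-0.026,-1.0],[-0.49,0.02,0.0,0.0,0.0,-0.099,-1.0],[-0.49,0.02,0.0,0.0,0.0,-0.099,-1.0],[-0.49,0.02,0.0,0.0,0.0,-0.099,-1.0],[-0.49,0.02,0.0,0.0,0.0,-0.099,-1.0],[-0.49,0.02,0.0,0.0,0.0,-0.099,-1.0]]
```

```bash
python3 -m jog '[[-0.49,0,0,0,0,-0.03,-1],[-0.49,0.02,0,0,0,-0.1,-1],[-0.49,0.02,0,0,0,-0.1,-1],[0,0,0,0,0,0,-1]]'
python3 plan.py .11 .005
```

```text
time: 8.88
ee_pos: [0.5019, 0.0371, 0.156]
eef_rot: [0.578, 0.816, 0.0, -0.0]
ft_force: [0.1, 0.2, -0.9]
width: 0.0263
s 0.0948 lat(mm) 0.08 dyaw 0.014 z 0.1560 F [ 0.1  0.2 -0.9] fwd/left -0.2 0.2 T [-0.06  0.09 -0.01] w 0.0263 t 8.875
[[-0.51,0.01,0.0,0.0,0.0,-0.087,-1.0],[-0.51,0.03,0.0,0.0,0.0,-0.101,-1.0],[-0.51,0.03,0.0,0.0,0.0,-0.101,-1.0]]
```

```bash
python3 -m jog '[[-0.51,0.01,0,0,0,-0.09,-1],[-0.51,0.03,0,0,0,-0.1,-1],[-0.51,0.03,0,0,0,-0.1,-1],[0,0,0,0,0,0,-1]]'
python3 plan.py .14 .005
```

```text
time: 9.38
ee_pos: [0.509, 0.0237, 0.156]
eef_rot: [0.455, 0.891, 0.0, -0.0]
ft_force: [0.5, 0.8, -2.0]
width: 0.0259
s 0.1100 lat(mm) 0.20 dyaw -0.002 z 0.1560 F [ 0.5  0.8 -2. ] fwd/left -0.4 0.9 T [-0.08 -0.02 -0.03] w 0.0259 t 9.375
[[-0.5,0.01,0.0,0.0,0.0,-0.102,-1.0],[-0.5,0.02,0.0,0.0,0.0,-0.1,-1.0],[-0.5,0.02,0.0,0.0,0.0,-0.083,-1.0],[-0.5,-0.0,0.0,0.0,0.0,-0.0,-1.0],[-0.5,-0.0,0.0,0.0,0.0,-0.0,-1.0],[-0.5,-0.0,0.0,0.0,0.0,-0.0,-1.0]]
```

```bash
python3 -m jog '[[-0.5,0.01,0,0,0,-0.1,-1],[-0.5,0.02,0,0,0,-0.1,-1],[-0.5,0.02,0,0,0,-0.08,-1],[-0.5,0,0,0,0,0,-1],[0,0,0,0,0,0,-1]]'
python3 plan.py .157 .005
```

```text
time: 10.0
ee_pos: [0.5233, 0.0098, 0.156]
eef_rot: [0.326, 0.945, -0.0, -0.0]
ft_force: [-0.1, 0.1, -1.1]
width: 0.026
s 0.1302 lat(mm) -0.07 dyaw -0.005 z 0.1560 F [-0.1  0.1 -1.1] fwd/left -0.1 0.1 T [-0.05  0.05 -0.06] w 0.026 t 10.0
[[-0.54,0.01,0.0,0.0,0.0,-0.005,-1.0],[-0.54,-0.0,0.0,0.0,0.0,-0.0,-1.0],[-0.54,0.0,0.0,0.0,0.0,-0.0,-1.0],[-0.54,-0.0,0.0,0.0,0.0,-0.0,-1.0],[-0.54,0.0,0.0,0.0,0.0,-0.04,-1.0]]
```

```bash
python3 -m jog '[[-0.54,0.01,0,0,0,0,-1],[-0.54,0,0,0,0,0,-1],[-0.54,0,0,0,0,0,-1],[-0.54,0,0,0,0,0,-1],[-0.54,0,0,0,0,-0.04,-1],[0,0,0,0,0,0,-1]]'
python3 plan.py .192 .005
```

```text
time: 10.75
ee_pos: [0.5448, -0.0071, 0.156]
eef_rot: [0.306, 0.952, -0.0, 0.0]
ft_force: [-0.2, -0.1, -1.4]
width: 0.0257
s 0.1574 lat(mm) -0.34 dyaw -0.011 z 0.1560 F [-0.2 -0.1 -1.4] fwd/left -0.1 -0.2 T [-0.02 -0.04  0.05] w 0.0257 t 10.75
[[-0.48,0.06,0.0,0.0,0.0,-0.11,-1.0],[-0.49,0.02,0.0,0.0,0.0,-0.099,-1.0],[-0.49,0.02,0.0,0.0,0.0,-0.099,-1.0],[-0.49,0.02,0.0,0.0,0.0,-0.099,-1.0],[-0.49,0.02,0.0,0.0,0.0,-0.099,-1.0],[-0.49,0.02,0.0,0.0,0.0,-0.099,-1.0],[-0.49,0.01,0.0,0.0,0.0,-0.015,-1.0]]
```

```bash
python3 -m jog '[[-0.48,0.05,0,0,0,-0.11,-1],[-0.49,0.02,0,0,0,-0.1,-1],[-0.49,0.02,0,0,0,-0.1,-1],[0,0,0,0,0,0,-1]]'
python3 plan.py .192 .005
```

```text
time: 11.25
ee_pos: [0.5578, -0.0131, 0.156]
eef_rot: [0.156, 0.988, 0.0, -0.0]
ft_force: [-0.7, 1.1, -1.8]
width: 0.0256
s 0.1718 lat(mm) 0.12 dyaw 0.010 z 0.1560 F [-0.7  1.1 -1.8] fwd/left -1.0 0.8 T [ 0.05  0.06 -0.02] w 0.0256 t 11.25
[[-0.51,0.01,0.0,0.0,0.0,-0.091,-1.0],[-0.5,0.03,0.0,0.0,0.0,-0.101,-1.0],[-0.5,0.03,0.0,0.0,0.0,-0.101,-1.0],[-0.5,0.01,0.0,0.0,0.0,-0.017,-1.0]]
```

```bash
python3 -m jog '[[-0.51,0.01,0,0,0,-0.09,-1],[-0.5,0.03,0,0,0,-0.1,-1],[-0.5,0.03,0,0,0,-0.1,-1],[-0.5,0.01,0,0,0,-0.02,-1],[0,0,0,0,0,0,-1]]'
python3 plan.py .23 .005
python3 - <<'E'
from h import *
p=r.camera("side"); save(p,"s4"); cv2.imwrite('pics/s4c.png',cv2.resize(p["frame"][100:240,200:360,::-1],None,fx=4.5,fy=4.2))
E
```

```text
time: 11.88
ee_pos: [0.5776, -0.0155, 0.1559]
eef_rot: [0.002, 1.0, 0.0, -0.0]
ft_force: [0.5, 0.0, -1.9]
width: 0.0257
s 0.1920 lat(mm) 0.34 dyaw -0.001 z 0.1559 F [ 0.5  0.  -1.9] fwd/left 0.5 0.0 T [ 0.05 -0.01 -0.02] w 0.0257 t 11.875
[[-0.48,-0.03,0.0,0.0,0.0,-0.001,-1.0],[-0.47,-0.0,0.0,0.0,0.0,-0.0,-1.0],[-0.47,0.0,0.0,0.0,0.0,-0.0,-1.0],[-0.47,-0.0,0.0,0.0,0.0,-0.0,-1.0],[-0.47,0.0,0.0,0.0,0.0,-0.0,-1.0],[-0.47,-0.0,0.0,0.0,0.0,-0.0,-1.0],[-0.47,0.0,0.0,0.0,0.0,-0.0,-1.0],[-0.47,-0.0,0.0,0.0,0.0,-0.0,-1.0]]
```

View pics/s4c.png

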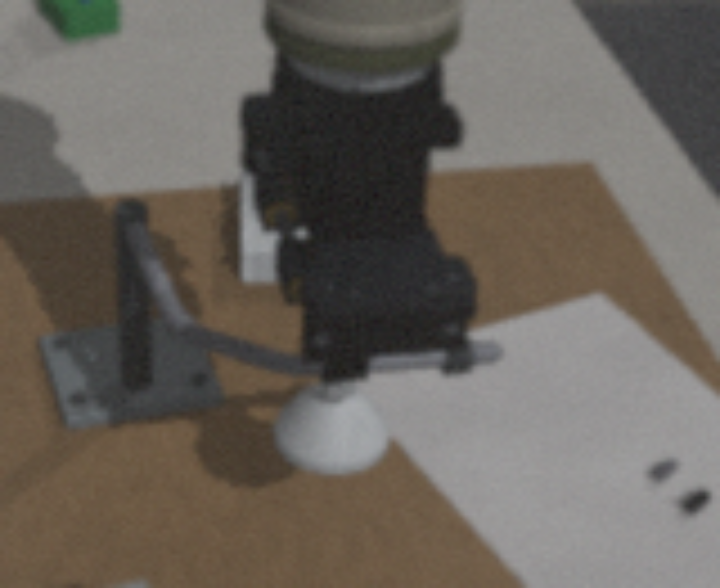

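The lamp, head at crop (335,430), has come around both bends onto the second leg and hangs upright in the gripper. I'll go on to about 8 mm short of the stop.

```bash
python3 -m jog '[[-0.5,-0.03,0,0,0,0,-1],[-0.5,0,0,0,0,0,-1],[-0.5,0,0,0,0,0,-1],[-0.5,0,0,0,0,0,-1],[-0.5,0,0,0,0,0,-1],[-0.5,0,0,0,0,0,-1],[-0.5,0,0,0,0,0,-1],[-0.3,0,0,0,0,0,-1],[0,0,0,0,0,0,-1],[0,0,0,0,0,0,-1]]'
python3 plan.py .24 .005
python3 - <<'E'
from h import *
p=r.camera("side"); save(p,"s5"); cv2.imwrite('pics/s5c.png',cv2.resize(p["frame"][150:220,240:340,::-1],None,fx=7,fy=7,interpolation=cv2.INTER_CUBIC))
E
```

```text
time: 13.18
ee_pos: [0.6154, -0.016, 0.156]
eef_rot: [0.0, 1.0, 0.0, -0.0]
ft_force: [-0.4, 0.2, -1.1]
width: 0.0261
s 0.2298 lat(mm) -0.04 dyaw 0.002 z 0.1560 F [-0.4  0.2 -1.1] fwd/left -0.4 0.2 T [ 0.1   0.02 -0.03] w 0.0261 t 13.175
[[-0.51,0.0,0.0,0.0,0.0,0.002,-1.0],[-0.51,0.0,0.0,0.0,0.0,-0.0,-1.0]]
```

View pics/s5c.png

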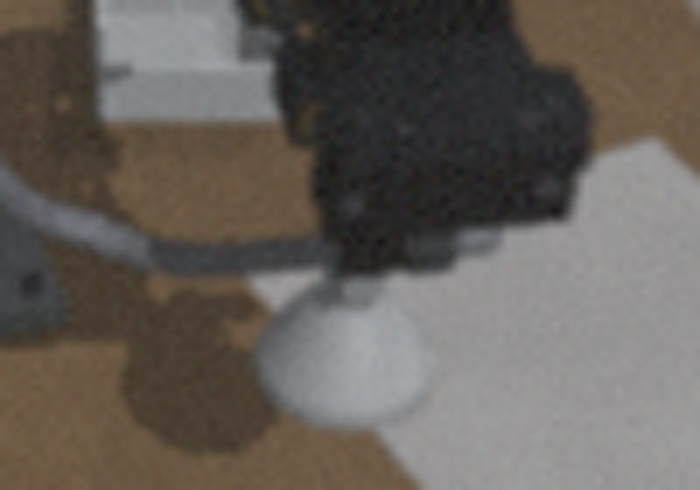

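```bash
python3 -m jog '[[-0.2,0,0,0,0,0,-1],[-0.2,0,0,0,0,0,-1],[-0.2,0,0,0,0,0,-1],[-0.1,0,0,0,0,0,-1],[0,0,0,0,0,0,-1]]'
for i in 1; do python3 plan.py .24 .005|head -1; done
```

```text
time: 13.85
ee_pos: [0.6226, -0.016, 0.156]
eef_rot: [0.0, 1.0, 0.0, -0.0]
ft_force: [-0.7, -0.5, -1.3]
width: 0.0258
s 0.2370 lat(mm) -0.03 dyaw 0.002 z 0.1560 F [-0.7 -0.5 -1.3] fwd/left -0.7 -0.5 T [0.03 0.03 0.  ] w 0.0258 t 13.85
```

```bash
python3 -m jog '[[-0.1,0,0,0,0,0,-1],[-0.05,0,0,0,0,0,-1],[0,0,0,0,0,0,-1]]'
python3 plan.py .24 .005|head -1
```

```text
time: 14.22
ee_pos: [0.6241, -0.016, 0.156]
eef_rot: [0.0, 1.0, 0.0, -0.0]
ft_force: [0.0, 0.6, -1.7]
width: 0.0256
s 0.2384 lat(mm) -0.03 dyaw 0.002 z 0.1560 F [ 0.   0.6 -1.7] fwd/left 0.0 0.6 T [ 0.02  0.01 -0.  ] w 0.0256 t 14.225
```

```bash
python3 -m jog '[[-0.05,0,0,0,0,0,-1],[-0.05,0,0,0,0,0,-1],[0,0,0,0,0,0,-1]]'
python3 plan.py .24 .005|head -1
```

```text
time: 14.6
ee_pos: [0.6251, -0.016, 0.156]
eef_rot: [0.0, 1.0, 0.0, 0.0]
ft_force: [0.3, -0.0, -2.1]
width: 0.0259
s 0.2394 lat(mm) 0.01 dyaw 0.002 z 0.1560 F [ 0.3 -0.  -2.1] fwd/left 0.3 -0.0 T [0.04 0.02 0.03] w 0.0259 t 14.6
```

```bash
python3 -m jog '[[-0.05,0,0,0,0,0,-1],[-0.05,0,0,0,0,0,-1],[0,0,0,0,0,0,-1]]'
python3 plan.py .24 .005|head -1
```

```text
time: 14.98
ee_pos: [0.6261, -0.016, 0.156]
eef_rot: [0.0, 1.0, 0.0, 0.0]
ft_force: [0.8, -0.2, -2.3]
width: 0.0258
s 0.2404 lat(mm) -0.00 dyaw 0.002 z 0.1560 F [ 0.8 -0.2 -2.3] fwd/left 0.8 -0.2 T [0.06 0.03 0.01] w 0.0258 t 14.975
```

```bash
python3 -m jog '[[-0.05,0,0,0,0,0,-1],[0,0,0,0,0,0,-1],[0,0,0,0,0,0,-1]]'
python3 plan.py .24 .005|head -1
```

```text
time: 15.35
ee_pos: [0.6263, -0.0159, 0.1559]
eef_rot: [0.0, 1.0, 0.0, -0.0]
ft_force: [-2.7, 0.3, -1.2]
width: 0.026
s 0.2406 lat(mm) 0.08 dyaw 0.002 z 0.1559 F [-2.7  0.3 -1.2] fwd/left -2.8 0.3 T [ 0.2   0.67 -0.01] w 0.026 t 15.35
```

```bash
python3 -m jog '[[-0.05,0,0,0,0,0,-1],[0,0,0,0,0,0,-1],[0,0,0,0,0,0,-1]]'
python3 plan.py .24 .005|head -1
```

```text
time: 15.72
ee_pos: [0.6265, -0.0158, 0.1558]
eef_rot: [0.0, 1.0, 0.0, -0.001]
ft_force: [-5.8, 1.2, -0.9]
width: 0.0261
s 0.2408 lat(mm) 0.20 dyaw 0.002 z 0.1558 F [-5.8  1.2 -0.9] fwd/left -5.8 1.2 T [ 0.3   1.24 -0.  ] w 0.0261 t 15.725
```

```bash
python3 -m jog '[[0.06,0,0,0,0,0,-1],[0,0,0.04,0,0,0,-1],[0,0,0.04,0,0,0,-1],[0,0,0.04,0,0,0,-1],[0,0,0,0,0,0,-1],[0,0,0,0,0,0,-1]]'
python3 plan.py .24 .005|head -1
```

```text
time: 16.48
ee_pos: [0.6265, -0.0161, 0.1549]
eef_rot: [0.0, 1.0, -0.0, 0.0]
ft_force: [-3.4, 0.7, 0.1]
width: 0.0258
s 0.2408 lat(mm) -0.12 dyaw 0.002 z 0.1549 F [-3.4  0.7  0.1] fwd/left -3.4 0.7 T [ 0.13  0.82 -0.06] w 0.0258 t 16.475
```

```bash
python3 -m jog '[[0.03,0,0,0,0,0,-1],[0,0,0,0,0,0,-1],[0,0,0,0,0,0,-1]]' 3
python3 plan.py .24 .005|head -1
```

```text
time: 16.85
ee_pos: [0.6265, -0.0161, 0.1549]
eef_rot: [0.0, 1.0, -0.0, 0.0]
ft_force: [0.1, 0.1, -1.4]
width: 0.0259
s 0.2408 lat(mm) -0.11 dyaw 0.002 z 0.1549 F [ 0.1  0.1 -1.4] fwd/left 0.1 0.1 T [-0.03  0.06 -0.01] w 0.0259 t 16.85
```

```bash
python3 -m jog '[[0,0,0.03,0,0,0,-1],[0,0,0,0,0,0,-1],[0,0,0,0,0,0,-0.3],[0,0,0,0,0,0,-0.2],[0,0,0,0,0,0,0],[0,0,0,0,0,0,0.1],[0,0,0,0,0,0,0.1]]'
python3 plan.py .24 .005|head -1
python3 -m jog '[[0,0,-0.5,0,0,0,0.1],[0,0,-1,0,0,0,0.1],[0,0,-2,0,0,0,0.1],[0,0,-3,0,0,0,0.1],[0,0,-3,0,0,0,0.1],[0,0,-3,0,0,0,0.1],[0,0,0,0,0,0,0.1],[0,0,0,0,0,0,0.1]]'
python3 - <<'E'
from h import *
import pickle
s=r.read_state();print(s["ee_pos"],s["ft_force"])
p=r.camera("side"); save(p,"s6"); cv2.imwrite('pics/s6c.png',cv2.resize(p["frame"][150:220,240:340,::-1],None,fx=7,fy=7,interpolation=cv2.INTER_CUBIC))
p=r.camera("wrist"); save(p,"w6")
E
```

```text
time: 17.73
ee_pos: [0.6262, -0.016, 0.1546]
eef_rot: [0.0, 1.0, 0.0, 0.0]
ft_force: [-0.7, 1.0, -0.5]
width: 0.0469
s 0.2404 lat(mm) 0.02 dyaw 0.002 z 0.1546 F [-0.7  1.  -0.5] fwd/left -0.7 1.0 T [ 0.01  0.03 -0.02] w 0.0469 t 17.725
time: 18.73
ee_pos: [0.626, -0.016, 0.2794]
eef_rot: [0.0, 1.0, 0.0, -0.0]
ft_force: [-0.5, 0.7, -0.5]
width: 0.0477
[ 0.62598074 -0.01596405  0.27935958] [-0.49140919  0.65752071 -0.50396317]
```

View pics/s6c.png

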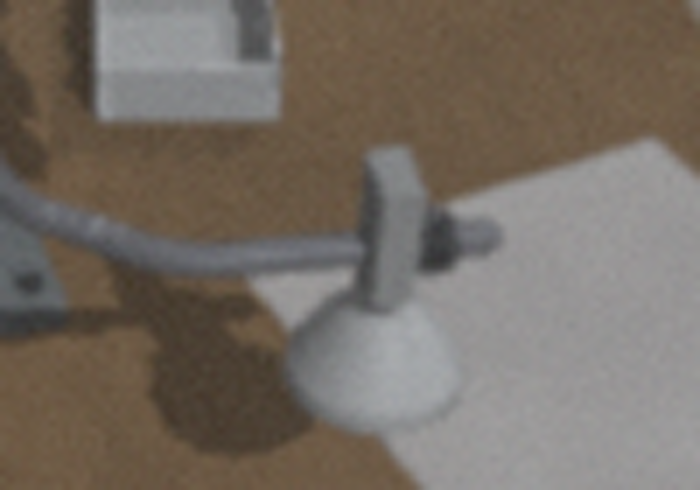

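View pics/w6.png

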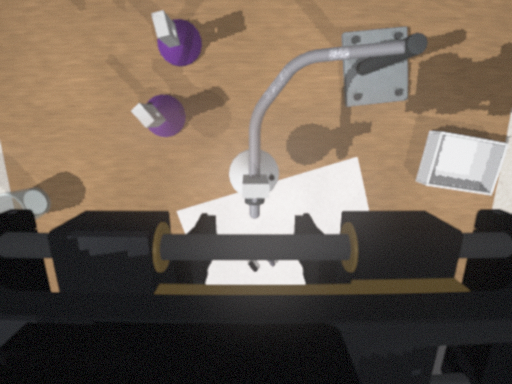

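```bash
python3 -m jog '[[-2,0,0,0,0,0,0.1],[-2,0,0,0,0,0,0.1],[-2,0,0,0,0,0,0.1],[0,0,0,0,0,0,0.1],[0,0,0,0,0,0,0.1],[0,0,0,0,0,0,0.1]]'
python3 - <<'E'
from h import *
a=r.camera("wrist"); save(a,"w7")
z=lambda im,n:cv2.imwrite(f'pics/{n}.png',cv2.resize(im[:,:,::-1],None,fx=8,fy=8,interpolation=cv2.INTER_CUBIC))
u,v=map(int,proj(a,[.628,-.016,.15])); print(u,v); z(a["frame"][max(v-35,0):v+35,u-40:u+40],"w7c")
p=r.camera("side"); z(p["frame"][165:215,275:335],"s7c")
for n,X in (("face.145",[.6331,-.016,.151]),("blkface home",[.6331,-.016,.1715])): print(n,proj(a,X)-[u-40,max(v-35,0)])
E
```

```text
time: 19.58
ee_pos: [0.6857, -0.0161, 0.2797]
eef_rot: [0.0, 1.0, 0.0, 0.0]
ft_force: [-0.2, -0.4, 0.4]
width: 0.0478
253 127
face.145 [40.91064104 40.82672223]
blkface home [40.84305282 42.00161136]
```

View pics/w7c.png

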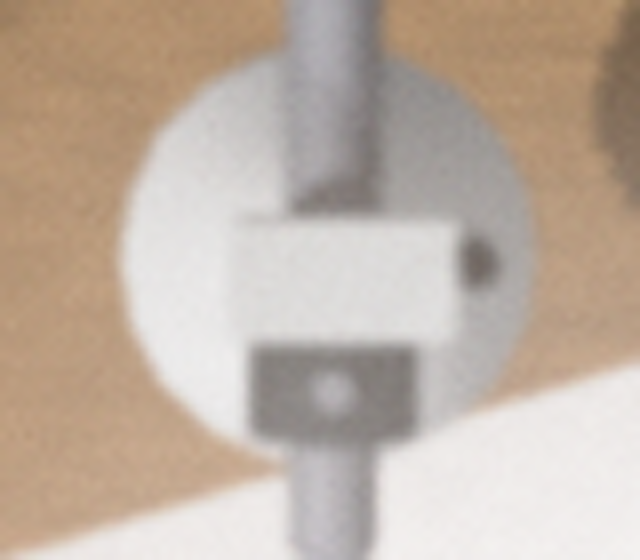

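View pics/s7c.png

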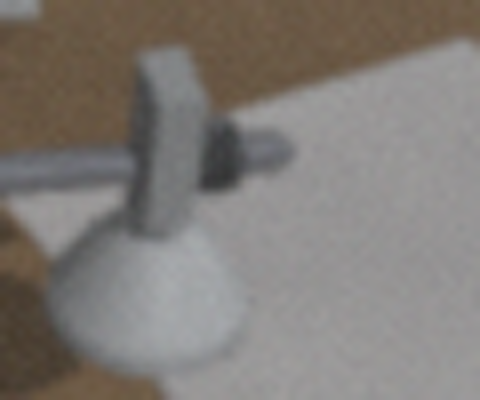

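The block top at (345,280) butts squarely on the ring at (335,390) with no gap, and the lamp hangs upright. Last, a check for stillness and for the bystanders.

```bash
python3 -m jog '[[0,0,-1,0,0,0,0.1],[0,0,0,0,0,0,0.1],[0,0,0,0,0,0,0.1],[0,0,0,0,0,0,0.1]]' | head -1
python3 - <<'E'
from h import *
a=r.camera("side"); 
for _ in range(8): b=r.camera("side")
d=cv2.absdiff(a["frame"],b["frame"])[165:215,275:335]; print("diff lamp region mean/max",d.mean(),d.max())
s0=cv2.imread('pics/side0.png')[:,:,::-1]
print("bystander diffs",[round(float(cv2.absdiff(s0,b["frame"])[y0:y1,x0:x1].mean()),1) for x0,y0,x1,y1 in ((253,138,277,167),(185,325,210,362),(350,325,390,368),(212,235,290,285))])
r.close_job()
E
```

```text
time: 20.18
diff lamp region mean/max 2.1652222222222224 11
bystander diffs [15.8, 5.5, 5.7, 5.1]
the job is handed in; nothing more can be done
```

I slid the white lamp along the rail, around both bends, and up against the stop ring. I then let go and handed the job in at about 20 s. I held the lamp about 1.2 mm up so that it moved free of the rod; side forces stayed at about 1 N or less along the way.

**At the stop:** contact came within about 0.2 mm of where I expected it. I pressed with about 6 N, eased off to zero, lowered the lamp onto the rail and opened the gripper.

**Last checks:**
- **Lamp:** close-ups show the block square against the ring with no visible gap, and the lamp hanging straight. It showed no movement beyond image noise over 0.4 s, and the gripper was well clear above it.
- **Bystanders:** the bottle, the pot and the purple look-alikes looked unchanged from the first side picture (mean difference about 5 grey levels).
- **Tray:** its patch of the picture differed more (about 16 levels). I think that is the arm hiding or shading it. The arm never went near the tray, but I did not check it separately.
- **Rail fit:** the fitted middle straight came out at 31 mm, below the stated 36–72 mm. I followed the measured shape anyway, as it matched the pictures to about 0.5 mm, mostly within 0.1 mm.

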